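# Dock the clay caddy on its swivel castors

### The arm

A 7-joint arm with a two-finger parallel gripper is mounted at the origin on a cart in front of the work surface, level with it; the furniture and walls round the work are solid. World frame = base frame: x ahead of the robot, y to its left, z up, the work surface at z = 0. Lengths are in m, angles in degrees, forces in N, time in s.
With the tool pointing down it reaches from about 0.4 to 0.85 m from the base axis. Payload 4.5 kg.
Tool frame: the origin (TCP) lies midway between the tips of the shut fingers; the grasp point (between the pads) lies ctrl.hold_point_z behind it (ctrl.hold_point_z is the distance from the TCP to the grasp point, in m); z points along the fingers, y is the line along which they close (so a half turn about z gives the same grasp; the last joint's range is limited). The gripper opens to 88 mm and grips with 3 to 60 N. Pads are 18 mm wide; open, the fingers measure 123 mm over their backs; the gripper's body (75 mm by 187 mm) begins 45 mm behind the grasp point.
Start: joints at [-65.672, 39.483, -11.15, 89.685, 9.013, 51.709, -12.324], TCP at [0.238, 0.578, 0.239] pointing down, gripper open.
Joint ranges: [-172.22, 172.22], [-26.19, 119.32], [-84.43, 86.54], [7.71, 146.69], [-57.33, 237.33], [2.42, 119.75], [-152.13, 152.13]. Speed limits (degrees/s): [147.25, 147.25, 180, 180, 180, 180, 180].

### API

Orientations are given as a 3x3 rotation matrix whose columns are the frame's x, y, z axes.
In Python, from station import ctrl, optics, job gives the robot as it stands.
- The arm moves only by the tool drive_tool, never from a script. Its argument "commands" is a list of rows, each a list of 7 numbers: the turn, a rotation vector about the world's x, y, z in units of 0.12 rad (1.0 is 0.12 rad), then the shift along the world's x, y, z in units of 20 mm (1.0 is 20 mm), then the finger opening in mm, from 0 to 88.1. A call has 1 to 8 rows; each row shifts and turns the commanded pose from where the row before left it; what a row does not reach is not made up. A row lasts 1/12 s, in which the tool goes at most 41.7 mm and 7.16 degrees, less where a joint would pass 70% of its speed; a pose out of reach is approached as far as the arm can. A call with a number of a shift or a turn outside -1 to 1 is refused whole. A call with a gripper value outside its range is refused whole. The fingers move at their own pace and stop on an object; "grip_force" is the grip in N (left out, the last holds). Time passes only in rows, so rows that do not move let the fingers close. It gives the time, the measured TCP pose, the force, the opening and the grip force at its end, in the units of the state.
- ctrl.observe(): the state, without advancing time (a new reading comes with each control period).
- optics.snapshot(name): name is "side" or "top"; returns the picture (480x640x3 uint8, blue, green, red); there is no depth.
- optics.camera_params(name): a dict with "camera_matrix" (3x3 intrinsics, pixels), "eye" and "rotation" of the camera in the world. Camera axes: x right, y up, looking along -z (the intrinsics and any distortion apply to the point x, -y, -z); pixel columns grow to the right and rows downward; lengths in m; the calibration is good to about 2 mm. A picture is of the moment at which its call begins. camera_params takes no time and is no camera call.
- job.sign_off(): hands the job in; it is judged then, once.
The state is a dict: "clock": time; "qpos": joint angles; "qd": joint speeds; "effort": joint torques, N m; "eef_pos": TCP position; "orientation": TCP orientation; "force": force on the tool from outside, world axes, zero at the start; "ft_torque": the same for the moment, N m; "grip_width": finger opening in m; "gripper_force": force on a finger pad.
Only numpy, scipy, OpenCV 4.12 (cv2) and the standard library are available. Lean on these libraries where they do the work, as an engineer would, in place of code of your own. Each camera call takes 0.05 s, during which the arm holds its last target. There are 200 camera calls.

### The job

A lump of clay has dropped in the docking bay: put it back on top of the clay block that rides on the small wheeled caddy. Then take the caddy by its push bar and roll it, without lifting it, clear of the mug and the bowl, so that both swivel castors trail straight behind it before they reach the bay's rails, and drive it nose first, gently, fully home against the stop. Leave it parked straight, castors trailing and the clay still aboard.

Things in the scene. Friction and masses are not known exactly. Their poses are not given: they have to be found in the camera images.
- caddy: Small trolley, 0.4 to 0.7 kg bare: plywood deck 152 x 106 mm, its top 45 mm above the table, on four 25 mm wheels; a clay block lies on it between two end cleats 6 mm high. Origin at table level under the deck's centre; x = forward, y = left. Nothing reaches wider than 53 mm from its centre line but a castor swung outward (61 mm). Rolls easily and stays where it is left.
- front_axle (a point): Midway between the two forward wheels, at x = +50, z = 12.5 mm in the caddy's frame. Their forks are rigid: they roll only along the caddy's x, so the caddy turns about this point while the rear swings out.
- caddy_bar (a point): Middle of the push bar across the rear of the caddy, at x = -98, y = 0, z = 140 mm in its frame: level, along the caddy's y, 12 mm thick with a 60 mm long rubber sleeve, free all round; the legs of its hoop rise at y = -46 and +46 mm.
- caddy_nose (a point): Middle of the caddy's front edge, at x = +76, y = 0, z = 30 mm in its frame.
- castor_wheel_left (a point): Wheel centre of the rear left swivel castor. It swings freely, without stops, on a circle of 14 mm radius about its pivot at x = -52, y = +34 mm in the caddy's frame; trailing straight it is at x = -66, y = +34. At the start it is turned well away from that.
- castor_wheel_right (a point): Wheel centre of the rear right swivel castor, radius 14 mm about its pivot at x = -52, y = -34 mm in the caddy's frame; trailing straight it is at x = -66, y = -34.
- clay_block: Dark wire-cut block of clay, 100 (its x) x 119 (its y) x 57 mm, 0.6 to 0.9 kg, loose on the caddy's deck, its y along the caddy's x, its top 102 mm above the table. Origin at the centre of its underside.
- clay_lump: Loose irregular dark lump of clay, 35 (x) x 41 (y) x 26 mm high, 30 g. Origin at the centre of its underside. At the start it lies on the table between the rails of the bay, 80 to 130 mm before the stop.
- lump_mid (a point): Middle of the clay lump, 13 mm above its origin.
- dock: Bay fixed to the table: two wooden rails 14 mm high and thick, 100 mm apart inside, and a stop board 40 mm high, 128 mm wide. Origin on the table, middle of the stop's face; x = driving-in direction. Rails from x = 0 to -150 mm, splayed ends on to -192 (130 mm apart there). The deck passes over the rails, trailing wheels between them; castors swung outward do not fit.
- mug: Loose pale enamel mug, 85 mm across and 79 mm high, standing in the way on the robot's side; leave it. Origin on the table; in its own frame the mug's axis is at y = +14 mm and its handle reaches y = -56 mm.
- water_bowl: Loose bisque bowl, 113 mm across, 43 mm high, standing in the way beyond the mug; leave it. Origin on the table at its centre.

How it is judged:
By the outcome, as a careful person would: the job done as asked, in the order asked, and still so for the second after the job is handed in, with the robot touching nothing.
It also fails if it takes over 67 s, if anything falls off the work surface, if the arm or the gripper's body presses on something with over 40 N, if the wrist force passes 120 N, or if a joint passes its speed limit or range.

## Working session

There is one attempt and no reset: what is moved stays moved. The work goes in short steps, Python scripts to look and compute and a tool call to move; the robot and the scene stay as the last step left them, time stands still between calls to the robot, and variables do not carry over. Pictures are saved under pics/ and viewed, at most 12 in all, crops included, and the job is handed in when it is done.

Besides the shell and the picture viewer there is one more tool, called by a JSON object that holds its "name" and its "arguments". drive_tool: Moves the arm, as the interface text tells. Its arguments: {"type":"object","properties":{"commands":{"type":"array","items":{"type":"array","items":{"type":"number"}}},"grip_force":{"type":"number"}},"required":["commands"]}

```bash
ls; mkdir -p pics; python3 - <<'E'
from station import ctrl, optics, job
import cv2
print(ctrl.observe(), ctrl.hold_point_z)
for n in("side","top"):
    cv2.imwrite(f"pics/{n}0.png",optics.snapshot(n)); print(n,optics.camera_params(n))
E
```

```text
pics
{'clock': 0.0, 'qpos': array([-65.67248539,  39.5341242 , -11.1421823 ,  89.74720423,
         9.01294537,  51.70820073, -12.32329289]), 'qd': array([ 0.02639087,  0.06457147,  0.1264532 , -0.00205402, -0.16387107,
        0.05590631, -0.01475587]), 'effort': array([ 8.67024446e-04, -5.27557397e+01, -1.26715131e+00, -1.53438538e+01,
       -5.28113788e-02,  6.43694933e-03,  1.73166095e-04]), 'eef_pos': array([0.23790032, 0.57724809, 0.23788776]), 'orientation': array([[-9.24635080e-01,  3.80853851e-01, -5.59026589e-04],
       [ 3.80854225e-01,  9.24633350e-01, -1.79633483e-03],
       [-1.67246412e-04, -1.87386184e-03, -9.99998230e-01]]), 'force': array([-0.23772966,  0.16022817, -0.31962268]), 'ft_torque': array([ 0.0046487 , -0.00295624, -0.00290251]), 'gripper_force': 0.0, 'grip_width': 0.08797195998046743} 0.0187
side {'camera_matrix': array([[556.21854867,   0.        , 328.59963599],
       [  0.        , 556.21854867, 243.36195324],
       [  0.        ,   0.        ,   1.        ]]), 'eye': array([ 0.46444804, -1.12178415,  0.90889602]), 'rotation': array([[ 0.99919687,  0.00380695, -0.03988885],
       [-0.03435198,  0.59387736, -0.80382188],
       [ 0.02062898,  0.80454657,  0.59353118]])}
top {'camera_matrix': array([[595.74533487,   0.        , 312.20522022],
       [  0.        , 595.74533487, 235.92566188],
       [  0.        ,   0.        ,   1.        ]]), 'eye': array([ 0.28555471, -0.04041308,  1.74095934]), 'rotation': array([[ 7.89146226e-03,  9.88640096e-01, -1.50094919e-01],
       [-9.99968482e-01,  7.93294697e-03, -3.22356567e-04],
       [ 8.72000405e-04,  1.50092732e-01,  9.88671539e-01]])}
```

View pics/top0.png

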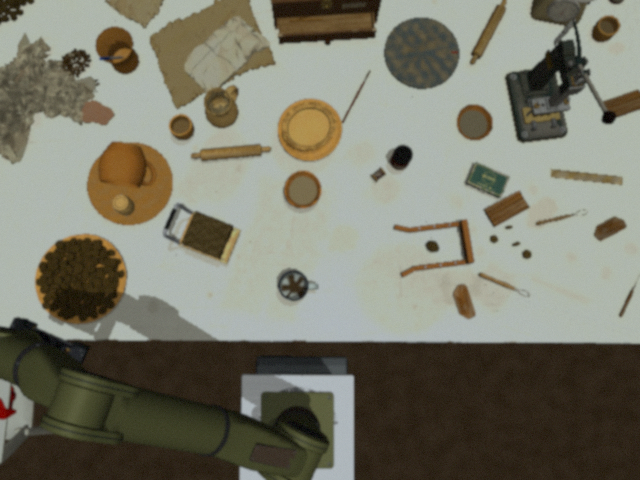

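View pics/side0.png

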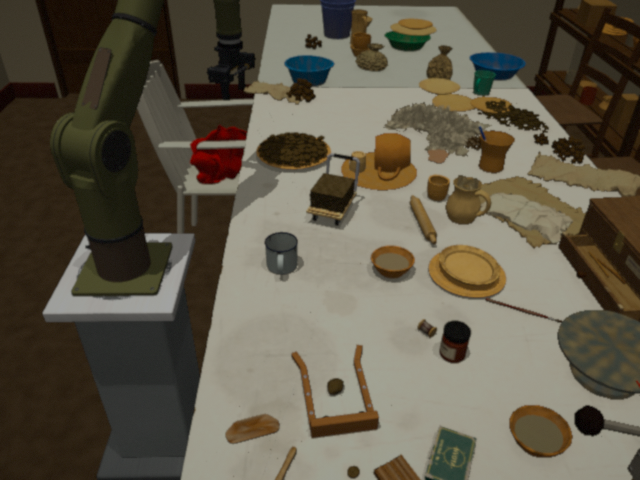

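The top view shows the caddy near (200,233) with its bar at (175,220) and nose at (230,245). The mug is at (293,285), the bowl at (302,189), the dock at (395–470, 220–275) and the lump at (432,246). The side view agrees with this.

```bash
cat > h.py <<'E'
import numpy as np, cv2
from station import ctrl, optics, job
P={n:optics.camera_params(n) for n in("side","top")}
def ray(n,uv):
    p=P[n];K=p["camera_matrix"];d=np.linalg.inv(K)@[uv[0],uv[1],1.];return p["eye"],p["rotation"]@(d*[1,-1,-1])
def plane(n,uv,z):
    e,d=ray(n,uv);return e+d*(z-e[2])/d[2]
def two(a,b):
    (e,d),(f,g)=ray("top",a),ray("side",b)
    s=np.linalg.lstsq(np.c_[d,-g],f-e,rcond=None)[0];return (e+s[0]*d+f+s[1]*g)/2
def proj(n,X):
    p=P[n];c=p["rotation"].T@(np.asarray(X,float)-p["eye"]);c=c*[1,-1,-1];u=p["camera_matrix"]@c;return u[:2]/u[2]
def crop(im,x,y,w,h,s):
    return cv2.resize(im[y:y+h,x:x+w],None,fx=s,fy=s,interpolation=cv2.INTER_CUBIC)
E
python3 - <<'E'
from h import *
t=cv2.imread("pics/top0.png");s=cv2.imread("pics/side0.png")
a=np.hstack([crop(t,155,195,100,75,4),crop(t,385,210,100,75,4)])
b=np.hstack([crop(s,290,140,100,75,4),crop(s,280,335,133,100,3)[:300,:400]] if 0 else [crop(s,290,145,100,75,4),cv2.resize(s[340:440,283:383],(400,300))])
cv2.imwrite("pics/c1.png",np.vstack([a,b]))
E
```

```text
(no output)
```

View pics/c1.png

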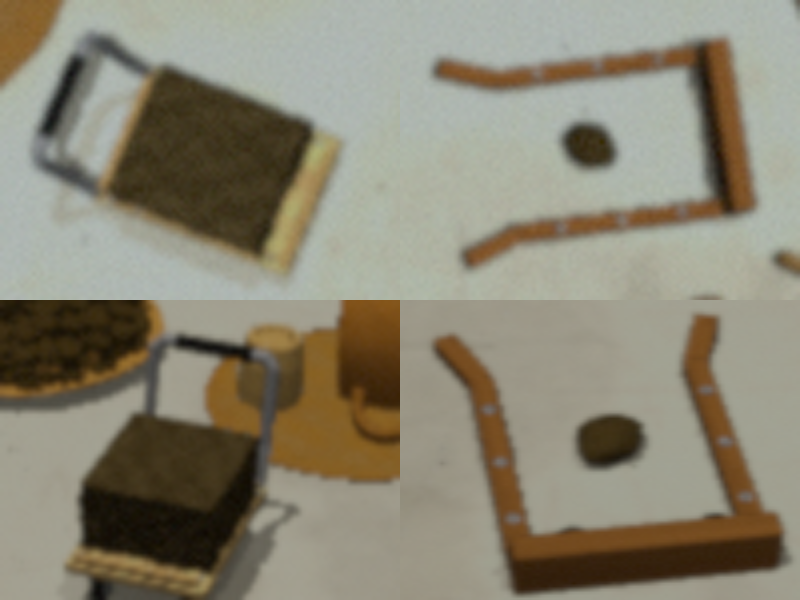

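The crops show the caddy's deck front edge, its sleeve, and the dock's rails and stop. The lump is at crop pixel (589,146) in the top view and (610,440) in the side view.

```bash
cat > m0.py <<'E'
from h import *
A=lambda u,v:(155+(u+.5)/4-.5,195+(v+.5)/4-.5)
B=lambda u,v:(385+(u-399.5)/4-.5,210+(v+.5)/4-.5)
SA=lambda u,v:(290+(u+.5)/4-.5,145+(v-299.5)/4-.5)
SB=lambda u,v:(283+(u-399.5)/4-.5,340+(v-299.5)/3-.5)
r=lambda p:np.round(np.asarray(p)*1000,1)
print("deck front corners",r(plane("top",A(340,140),.048)),r(plane("top",A(287,272),.048)))
for q in((162,68),(312,124),(262,250),(105,192)): print("block",r(plane("top",A(*q),.102)))
a,b=plane("top",A(79,58),.146),plane("top",A(48,133),.146)
print("sleeve",r(a),r(b),"mid",r((a+b)/2),"two",r(two(A(63,96),SA(213,347))))
for nm,q in dict(r1a=(500,80),r1b=(690,55),r2a=(520,230),r2b=(720,207)).items(): print(nm,r(plane("top",B(*q),.014)))
for q in((706,42),(728,40),(753,208),(729,212)): print("stop",r(plane("top",B(*q),.04)))
print("lump two",r(two(B(589,146),SB(610,440))),r(plane("top",B(589,146),.013)))
for q in((513,565-0),(520,558),(777,538),(514,540),(778,517)): print("stop side",r(plane("side",SB(*q),.04)))
for nm,q in dict(c1=(472,388),c2=(490,455),c3=(515,520),d1=(690,365),d2=(740,495)).items(): print("side rail",nm,r(plane("side",SB(*q),.014)))
t=cv2.imread("pics/top0.png")
print("mug",r(plane("top",(292.5,285),.079)),"handle",r(plane("top",(315,286),.04)),"bowl",r(plane("top",(302,189),.043)))
E
python3 m0.py
```

```text
deck front corners [559.2 169.2  48. ] [463.5 204.5  48. ]
block [600.5 288.4 102. ]
block [561.7 182.3 102. ]
block [473.  214.5 102. ]
block [512.6 324.7 102. ]
sleeve [598.6 336.4 146. ] [546.6 355.2 146. ] mid [572.6 345.8 146. ] two [572.8 346.9 142.9]
r1a [ 568.7 -325.8   14. ]
r1b [ 588.5 -465.9   14. ]
r2a [ 458.3 -338.5   14. ]
r2b [ 476.3 -484.5   14. ]
stop [ 593.6 -471.4   40. ]
stop [ 595.2 -487.4   40. ]
stop [ 472.9 -501.5   40. ]
stop [ 469.9 -484.2   40. ]
lump two [ 521.1 -390.9   10.2] [ 520.5 -390.3   13. ]
stop side [ 471.3 -508.6   40. ]
stop side [ 474.5 -503.7   40. ]
stop side [ 593.3 -491.7   40. ]
stop side [ 471.9 -490.8   40. ]
stop side [ 595.4 -476.3   40. ]
side rail c1 [ 451.5 -347.8   14. ]
side rail c2 [ 460.8 -405.3   14. ]
side rail c3 [ 472.7 -456.9   14. ]
side rail d1 [ 566.1 -328.9   14. ]
side rail d2 [ 582.5 -439.6   14. ]
mug [399.1  13.9  79. ] handle [399.4 -49.   40. ] bowl [681.6  -9.   43. ]
```

{"name": "drive_tool", "arguments": {"commands": [[0,0,-0.54,0.3,-1,0,64],[0,0,-0.54,0.3,-1,0,64],[0,0,-0.54,0.3,-1,0,64],[0,0,-0.54,0.3,-1,0,64],[0,0,-0.54,0.3,-1,0,64],[0,0,-0.54,0.3,-1,0,64],[0,0,-0.54,0.3,-1,0,64],[0,0,-0.54,0.3,-1,0,64]]}}

```text
clock: 0.77
eef_pos: [0.2861, 0.4167, 0.2385]
orientation: [[-0.612, 0.791, -0.0], [0.791, 0.612, -0.001], [-0.0, -0.001, -1.0]]
force: [0.6, -0.7, -0.5]
grip_width: 0.0641
gripper_force: 0.0
```

{"name": "drive_tool", "arguments": {"commands": [[0,0,-0.54,0.3,-1,0,64],[0,0,-0.54,0.3,-1,0,64],[0,0,-0.54,0.3,-1,0,64],[0,0,-0.54,0.3,-1,0,64],[0,0,-0.54,0.3,-1,0,64],[0,0,-0.54,0.3,-1,0,64],[0,0,-0.54,0.3,-1,0,64],[0,0,-0.54,0.3,-1,0,64]]}}

```text
clock: 1.43
eef_pos: [0.3341, 0.2568, 0.2386]
orientation: [[-0.14, 0.99, -0.0], [0.99, 0.14, -0.0], [-0.0, -0.0, -1.0]]
force: [1.1, 0.9, 0.0]
grip_width: 0.064
gripper_force: 0.0
```

{"name": "drive_tool", "arguments": {"commands": [[0,0,-0.54,0.3,-1,0,64],[0,0,-0.54,0.3,-1,0,64],[0,0,-0.54,0.3,-1,0,64],[0,0,-0.54,0.3,-1,0,64],[0,0,-0.54,0.3,-1,0,64],[0,0,-0.54,0.3,-1,0,64],[0,0,-0.54,0.3,-1,0,64],[0,0,-0.54,0.3,-1,0,64]]}}

```text
clock: 2.1
eef_pos: [0.3821, 0.0969, 0.2386]
orientation: [[0.369, 0.929, -0.0], [0.929, -0.369, -0.0], [-0.0, -0.0, -1.0]]
force: [0.4, 0.1, -0.2]
grip_width: 0.0639
gripper_force: 0.0
```

{"name": "drive_tool", "arguments": {"commands": [[0,0,-0.54,0.3,-1,0,64],[0,0,-0.54,0.3,-1,0,64],[0,0,-0.54,0.3,-1,0,64],[0,0,-0.54,0.3,-1,0,64],[0,0,-0.54,0.3,-1,0,64],[0,0,-0.54,0.3,-1,0,64],[0,0,-0.54,0.3,-1,0,64],[0,0,-0.54,0.3,-1,0,64]]}}

```text
clock: 2.77
eef_pos: [0.4301, -0.063, 0.2386]
orientation: [[0.781, 0.624, -0.0], [0.624, -0.781, 0.0], [-0.0, -0.0, -1.0]]
force: [0.2, -0.3, -0.1]
grip_width: 0.0639
gripper_force: 0.0
```

```bash
python3 -c "
from h import *
s=ctrl.observe();print(s['clock'],s['eef_pos'],s['qpos'].round(1),s['orientation'].round(2))"
```

```text
2.7667 [ 0.43007565 -0.06298771  0.23861165] [-10.   27.   18.4 121.9 -15.1  33.3 -32.2] [[ 0.78  0.62 -0.  ]
 [ 0.62 -0.78  0.  ]
 [-0.   -0.   -1.  ]]
```

{"name": "drive_tool", "arguments": {"commands": [[0,0,-0.15,0.28,-1,0,64],[0,0,-0.15,0.28,-1,0,64],[0,0,-0.15,0.28,-1,0,64],[0,0,-0.15,0.28,-1,0,64],[0,0,-0.15,0.28,-1,0,64],[0,0,-0.15,0.28,-1,0,64],[0,0,-0.15,0.28,-1,0,64],[0,0,-0.15,0.28,-1,0,64]]}}

```text
clock: 3.43
eef_pos: [0.4748, -0.2229, 0.2384]
orientation: [[0.862, 0.508, -0.001], [0.508, -0.862, 0.0], [-0.0, -0.001, -1.0]]
force: [-0.3, 0.4, 0.1]
grip_width: 0.0641
gripper_force: 0.0
```

{"name": "drive_tool", "arguments": {"commands": [[0,0,-0.15,0.28,-1,-0.5,64],[0,0,-0.15,0.28,-1,-0.5,64],[0,0,-0.15,0.28,-1,-0.5,64],[0,0,-0.15,0.28,-1,-0.5,64],[0,0,-0.15,0.28,-1,-0.6,64],[0,0,-0.15,0.28,-1,-0.7,64],[0,0,-0.15,0.3,-1,-0.8,64],[0,0,-0.15,0.33,-0.5,-0.8,64]]}}

```text
clock: 4.1
eef_pos: [0.5204, -0.3753, 0.1399]
orientation: [[0.927, 0.376, -0.0], [0.376, -0.927, -0.002], [-0.001, 0.002, -1.0]]
force: [-0.0, -1.6, 0.9]
grip_width: 0.0635
gripper_force: 0.0
```

{"name": "drive_tool", "arguments": {"commands": [[0,0,0,0.03,-0.3,-0.8,64],[0,0,0,0,-0.3,-1,64],[0,0,0,0,-0.2,-1,64],[0,0,0,0,0,-1,64],[0,0,0,0,0,-1,64],[0,0,0,0,0,-1,64],[0,0,0,0,0,-0.6,64],[0,0,0,0,0,-0.35,64]]}}

```text
clock: 4.77
eef_pos: [0.5207, -0.3871, 0.0037]
orientation: [[0.925, 0.38, -0.002], [0.38, -0.925, 0.002], [-0.001, -0.003, -1.0]]
force: [-0.2, 0.0, -0.5]
grip_width: 0.0639
gripper_force: 0.0
```

{"name": "drive_tool", "arguments": {"commands": [[0,0,0,0,0,0,10],[0,0,0,0,0,0,10],[0,0,0,0,0,0,10],[0,0,0,0,0,0,10],[0,0,0,0,0,0,10],[0,0,0,0,0,0,10]], "grip_force": 10}}

```text
clock: 5.27
eef_pos: [0.5224, -0.3887, 0.0068]
orientation: [[0.925, 0.379, 0.002], [0.379, -0.925, -0.001], [0.001, 0.002, -1.0]]
force: [0.8, 0.2, 3.2]
grip_width: 0.033
gripper_force: 10.0
```

{"name": "drive_tool", "arguments": {"commands": [[0,0,0,0,0,0.5,10],[0,0,0,0,0,1,10],[0,0,0,0,0,1,10],[0,0,0.3,0,0.4,1,10],[0,0,0.6,0,0.8,1,10],[0,0,0.6,0,1,1,10],[0,0,0.6,0,1,1,10],[0,0,0.6,0,1,1,10]]}}

```text
clock: 5.93
eef_pos: [0.5213, -0.3032, 0.1574]
orientation: [[0.754, 0.657, 0.0], [0.657, -0.754, -0.0], [0.0, 0.0, -1.0]]
force: [0.4, 0.0, -1.0]
grip_width: 0.0332
gripper_force: 10.0
```

{"name": "drive_tool", "arguments": {"commands": [[0,0,0.6,0,1,1,10],[0,0,0.6,0,1,1,10],[0,0,0.6,0,1,0,10],[0,0,0.6,0,1,0,10],[0,0,0.6,0,1,0,10],[0,0,0.6,0,1,0,10],[0,0,0.6,0,1,0,10],[0,0,0.6,0,1,0,10]]}}

```text
clock: 6.6
eef_pos: [0.521, -0.1422, 0.1952]
orientation: [[0.272, 0.962, -0.001], [0.962, -0.272, 0.0], [-0.0, -0.002, -1.0]]
force: [1.0, 0.4, -0.4]
grip_width: 0.0333
gripper_force: 10.0
```

{"name": "drive_tool", "arguments": {"commands": [[0,0,0.6,0,1,0,10],[0,0,0.6,0,1,0,10],[0,0,0.6,0,1,0,10],[0,0,0.6,0,1,0,10],[0,0,0.6,0,1,0,10],[0,0,0.6,0,1,0,10],[0,0,0.6,0,1,0,10],[0,0,0.6,0,1,0,10]]}}

```text
clock: 7.27
eef_pos: [0.5208, 0.0176, 0.1951]
orientation: [[-0.296, 0.955, -0.002], [0.955, 0.296, -0.0], [0.0, -0.002, -1.0]]
force: [-0.3, 0.5, -0.6]
grip_width: 0.0333
gripper_force: 10.0
```

{"name": "drive_tool", "arguments": {"commands": [[0,0,0.6,0,1,0,10],[0,0,0.6,0,1,0,10],[0,0,0.6,0,1,0,10],[0,0,0.6,0,1,0,10],[0,0,0.6,0,1,0,10],[0,0,0.6,0,1,0,10],[0,0,0.6,0,1,0,10],[0,0,0.6,0,1,0,10]]}}

```text
clock: 7.93
eef_pos: [0.5209, 0.1775, 0.1953]
orientation: [[-0.769, 0.639, -0.001], [0.639, 0.769, -0.0], [0.001, -0.001, -1.0]]
force: [-0.3, -0.4, -1.2]
grip_width: 0.0334
gripper_force: 10.0
```

```bash
python3 -c "
from h import *
s=ctrl.observe();print(s['clock'],s['eef_pos'],s['qpos'].round(1),s['orientation'].round(2),s['grip_width'])
t=optics.snapshot('top');cv2.imwrite('pics/top1.png',t)
a=crop(t,140,180,130,100,4)[:400];b=optics.snapshot('side');cv2.imwrite('pics/side1.png',b)
cv2.imwrite('pics/c2.png',np.vstack([crop(t,160,195,100,75,4)]))
"
```

```text
7.9333 [0.52093934 0.17747305 0.19525804] [-17.8  37.3  -9.6 105.3   9.4  38.2  17.4] [[-0.77  0.64 -0.  ]
 [ 0.64  0.77 -0.  ]
 [ 0.   -0.   -1.  ]] 0.03342603827716213
```

{"name": "drive_tool", "arguments": {"commands": [[0,0,0.6,0.15,1,0,10],[0,0,0.6,0.15,1,0,10],[0,0,0.6,0.2,0.8,-0.2,10],[0,0,0.6,0.2,0.5,-0.5,10],[0,0,0.4,0,0.3,-0.8,10],[0,0,0,0,0,-0.9,10],[0,0,0,0,0,-0.9,10],[0,0,0,0,0,-0.5,10]]}}

```text
clock: 8.7
eef_pos: [0.5348, 0.2466, 0.1177]
orientation: [[-0.934, 0.356, -0.003], [0.356, 0.934, -0.002], [0.002, -0.003, -1.0]]
force: [-0.4, -0.4, -0.7]
grip_width: 0.0332
gripper_force: 10.0
```

{"name": "drive_tool", "arguments": {"commands": [[0,0,0,0,0,-0.1,10],[0,0,0,0,0,-0.1,10],[0,0,0,0,0,-0.05,10]]}}

```text
clock: 8.95
eef_pos: [0.5361, 0.2479, 0.1152]
orientation: [[-0.934, 0.357, 0.001], [0.357, 0.934, 0.0], [-0.001, 0.001, -1.0]]
force: [0.8, 0.4, 0.4]
grip_width: 0.0329
gripper_force: 10.0
```

{"name": "drive_tool", "arguments": {"commands": [[0,0,0,0,0,-0.1,10],[0,0,0,0,0,-0.1,10],[0,0,0,0,0,0,10]]}}

```text
clock: 9.2
eef_pos: [0.5358, 0.2479, 0.111]
orientation: [[-0.934, 0.356, 0.001], [0.356, 0.934, 0.0], [-0.0, 0.0, -1.0]]
force: [0.0, -0.5, -0.2]
grip_width: 0.0335
gripper_force: 10.0
```

{"name": "drive_tool", "arguments": {"commands": [[0,0,0,0,0,-0.08,10],[0,0,0,0,0,-0.08,10],[0,0,0,0,0,0,10]]}}

```text
clock: 9.45
eef_pos: [0.5362, 0.2483, 0.1083]
orientation: [[-0.934, 0.356, 0.001], [0.356, 0.934, 0.001], [-0.001, 0.001, -1.0]]
force: [0.8, -0.2, 4.2]
grip_width: 0.0335
gripper_force: 10.0
```

{"name": "drive_tool", "arguments": {"commands": [[0,0,0,0,0,0,38],[0,0,0,0,0,0,46],[0,0,0,0,0,0,56],[0,0,0,0,0,0,56],[0,0,0,0,0,0.5,56],[0,0,0,0,0,1,56],[0,0,0,0,0,1,56],[0,0,0,0,0,1,56]]}}

```text
clock: 10.12
eef_pos: [0.5355, 0.2479, 0.1788]
orientation: [[-0.934, 0.356, -0.0], [0.356, 0.934, -0.0], [0.0, -0.0, -1.0]]
force: [-0.2, 0.3, 0.2]
grip_width: 0.056
gripper_force: 0.0
```

{"name": "drive_tool", "arguments": {"commands": [[0,0,0,0,0,1,44],[0,0,0,0.4,1,1,44],[0,0,0,0.5,1,0,44],[0,0,0,0.5,1,0,44],[0,0,0,0.4,1,0,44],[0,0,0,0,0.6,0,44],[0,0,0,0,0,0,44]]}}

```text
clock: 10.7
eef_pos: [0.5704, 0.3436, 0.2178]
orientation: [[-0.936, 0.353, -0.001], [0.353, 0.936, 0.003], [0.002, 0.003, -1.0]]
force: [0.4, 0.8, 1.1]
grip_width: 0.0441
gripper_force: 0.0
```

```bash
python3 -c "
from h import *
s=ctrl.observe();print(s['clock'],s['eef_pos'],s['qpos'].round(1))
t=optics.snapshot('top');b=optics.snapshot('side');cv2.imwrite('pics/top1.png',t);cv2.imwrite('pics/side1.png',b)
cv2.imwrite('pics/c3.png',np.hstack([crop(t,155,195,100,100,4),crop(b,290,110,100,100,4)]))
"
```

```text
10.7 [0.57038989 0.34363376 0.2177929 ] [-27.4  44.3 -14.7  83.1  12.4  54.1  24. ]
```

View pics/c3.png

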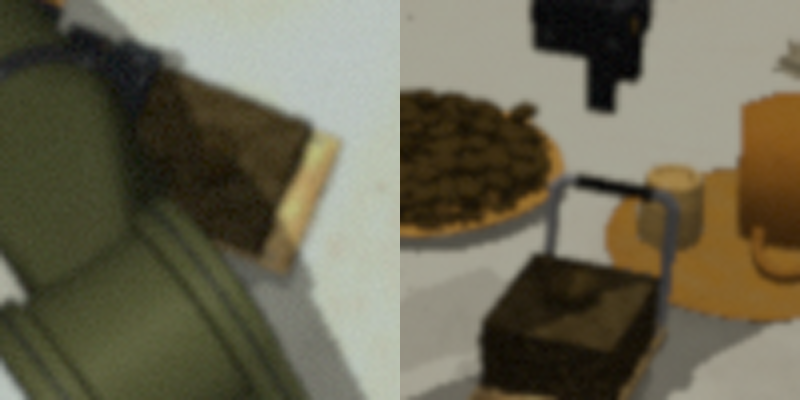

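The side crop shows the lump as a bump on the block's top, at crop pixel (575,278). The caddy's deck front is where it was. Next I grip the bar.

{"name": "drive_tool", "arguments": {"commands": [[0,0,0,0.1,0.15,-0.5,44],[0,0,0,0,0,-0.8,44],[0,0,0,0,0,-1,44],[0,0,0,0,0,-1,44],[0,0,0,0,0,-0.9,44],[0,0,0,0,0,-0.6,44],[0,0,0,0,0,0,44]]}}

```text
clock: 11.38
eef_pos: [0.5721, 0.3404, 0.1183]
orientation: [[-0.934, 0.357, -0.005], [0.357, 0.934, -0.004], [0.003, -0.006, -1.0]]
force: [-0.3, -0.4, 0.2]
grip_width: 0.044
gripper_force: 0.0
```

{"name": "drive_tool", "arguments": {"commands": [[0,0,0,0,0,0,30],[0,0,0,0,0,0,22],[0,0,0,0,0,0,16],[0,0,0,0,0,0,12],[0,0,0,0,0,0,5],[0,0,0,0,0,0,5]], "grip_force": 20}}

```text
clock: 11.88
eef_pos: [0.5743, 0.3435, 0.1226]
orientation: [[-0.934, 0.356, 0.002], [0.356, 0.934, 0.001], [-0.001, 0.002, -1.0]]
force: [-0.0, 1.3, 2.3]
grip_width: 0.0113
gripper_force: 20.0
```

```bash
cat > dock.py <<'E'
from h import *
for n in("top","side"):
    im=cv2.imread(f"pics/{n}0.png"); hsv=cv2.cvtColor(im,cv2.COLOR_BGR2HSV)
    m=cv2.inRange(hsv,(4,90,50),(18,255,255))
    R=np.zeros_like(m)
    if n=="top": R[212:282,388:478]=255
    else: R[338:436,288:385]=255
    m&=R
    out=[]
    # rail centre-lines: sample mask along scan direction
    if n=="top":
        for nm,(v0,v1) in dict(far=(215,248),near=(248,280)).items():
            pts=[]
            for u in range(414,456):
                v=np.where(m[v0:v1,u])[0]
                if 2<=len(v)<=9: pts.append(plane(n,(u,v0+v.mean()),.010)[:2])
            pts=np.array(pts);k=np.polyfit(pts[:,1],pts[:,0],1);print(n,nm,len(pts),"x=%.4f %+.4f y"%(k[1],k[0]),"at -400:",np.polyval(k,-.4).round(4))
        pts=[]
        for v in range(226,260):
            u=np.where(m[v,455:])[0]
            if len(u): pts.append((u.min()+455-.5,u.max()+455+.5,v))
        for a,b,v in pts[::6]: print("stop row",v,plane(n,(a,v),.04)[:2].round(4),plane(n,(b,v),.04)[:2].round(4))
    else:
        for nm,(u0,u1) in dict(near=(288,325),far=(345,385)).items():
            pts=[]
            for v in range(368,402):
                u=np.where(m[v,u0:u1])[0]
                if 3<=len(u)<=14: pts.append(plane(n,(u0+u.mean(),v),.010)[:2])
            pts=np.array(pts);k=np.polyfit(pts[:,1],pts[:,0],1);print(n,nm,len(pts),"x=%.4f %+.4f y"%(k[1],k[0]),"at -400:",np.polyval(k,-.4).round(4))
E
python3 dock.py; python3 -c "
from h import *
s=ctrl.observe();print(s['clock'],s['eef_pos'],s['qpos'].round(1),s['orientation'].round(3))"
```

```text
top far 36 x=0.5181 -0.1504 y at -400: 0.5782
top near 36 x=0.4123 -0.1313 y at -400: 0.4648
stop row 226 [ 0.5762 -0.4575] [ 0.5765 -0.4893]
stop row 232 [ 0.5587 -0.4714] [ 0.5589 -0.4917]
stop row 238 [ 0.5412 -0.4738] [ 0.5414 -0.494 ]
stop row 244 [ 0.5237 -0.4762] [ 0.5239 -0.4963]
stop row 250 [ 0.5064 -0.4814] [ 0.5065 -0.4987]
stop row 256 [ 0.489  -0.4809] [ 0.4891 -0.501 ]
side near 34 x=0.4103 -0.1349 y at -400: 0.4643
side far 34 x=0.5255 -0.1339 y at -400: 0.5791
11.8833 [0.57428747 0.34354135 0.12258411] [-28.1  51.  -13.   86.8  14.7  43.8  22.1] [[-0.934  0.356  0.002]
 [ 0.356  0.934  0.001]
 [-0.001  0.002 -1.   ]]
```

```bash
cat > plan.py <<'E'
from h import *
from scipy.interpolate import CubicHermiteSpline as H
from scipy.spatial.distance import cdist
def run(F,kn,ds,L=148):
    k=np.array([F]+kn,float);f=H(k[:,0],k[:,1],k[:,2]);g=f.derivative()
    out=[]
    for s in ds:
        p=np.arctan(g(s));out.append([f(s)-L*np.sin(p),-(s-L*np.cos(p)),p,f(s)])
    return np.array(out),f,g
def clear(out):
    worst={}
    X,Y=np.meshgrid(np.linspace(-126,26,39),np.linspace(-61,61,25))
    for bx,by,p,_ in out:
        h=np.array([np.sin(p),-np.cos(p)]);l=np.array([-h[1],h[0]])
        P=np.array([bx,by])+148*h+X.reshape(-1,1)*h+Y.reshape(-1,1)*l
        for nm,c,r in(("mug",(399,14),42.5),("bowl",(681.6,-9),56.5),("handle",(399,-50),8)):
            d=cdist([c],P).min()-r
            worst[nm]=min(worst.get(nm,999),d)
    return worst
def table(out):
    d=np.diff(out[:,:2],axis=0)/20;w=np.diff(out[:,2])/.12
    for i in range(len(d)): print("%2d  yaw %.2f  dx %.2f dy %.2f | bar %.0f %.0f psi %.1f Fx %.0f"%(i,w[i],d[i,0],d[i,1],*out[i+1,:2],np.degrees(out[i+1,2]),out[i+1,3]))
E
python3 - <<'E'
from plan import *
s=np.r_[-205.3,-202,-196,-187,np.arange(-175,450,14)]
o,f,g=run((-205.3,521.6,-.382),[(-110,512,.06),(10,520,.02),(120,510,-.1),(265,503.5,.134),(450,528.3,.134)],s)
print(clear(o));table(o)
E
```

```text
{'mug': np.float64(16.41820649071608), 'bowl': np.float64(38.96032739665061), 'handle': np.float64(45.849319387983776)}
 0  yaw 0.20  dx -0.23 dy -0.10 | bar 570 341 psi -19.5 Fx 520
 1  yaw 0.36  dx -0.40 dy -0.20 | bar 562 337 psi -17.1 Fx 518
 2  yaw 0.51  dx -0.56 dy -0.33 | bar 551 331 psi -13.6 Fx 516
 3  yaw 0.62  dx -0.66 dy -0.49 | bar 537 321 psi -9.3 Fx 514
 4  yaw 0.63  dx -0.64 dy -0.63 | bar 525 308 psi -4.9 Fx 512
 5  yaw 0.51  dx -0.49 dy -0.67 | bar 515 295 psi -1.5 Fx 511
 6  yaw 0.38  dx -0.34 dy -0.70 | bar 508 281 psi 1.1 Fx 511
 7  yaw 0.25  dx -0.19 dy -0.71 | bar 504 267 psi 2.8 Fx 512
 8  yaw 0.13  dx -0.07 dy -0.71 | bar 503 253 psi 3.7 Fx 512
 9  yaw 0.09  dx -0.03 dy -0.71 | bar 502 239 psi 4.3 Fx 513
10  yaw 0.05  dx 0.01 dy -0.70 | bar 502 225 psi 4.6 Fx 514
11  yaw 0.01  dx 0.05 dy -0.70 | bar 503 210 psi 4.7 Fx 516
12  yaw -0.02  dx 0.08 dy -0.70 | bar 505 197 psi 4.6 Fx 517
13  yaw -0.06  dx 0.11 dy -0.70 | bar 507 183 psi 4.1 Fx 518
14  yaw -0.10  dx 0.13 dy -0.69 | bar 510 169 psi 3.5 Fx 519
15  yaw -0.13  dx 0.15 dy -0.69 | bar 513 155 psi 2.6 Fx 5
[... 1271 characters left out ...]
487 -140 psi 7.6 Fx 506
37  yaw 0.00  dx 0.09 dy -0.70 | bar 489 -154 psi 7.6 Fx 508
38  yaw 0.00  dx 0.09 dy -0.70 | bar 491 -168 psi 7.6 Fx 510
39  yaw 0.00  dx 0.09 dy -0.70 | bar 492 -182 psi 7.6 Fx 512
40  yaw 0.00  dx 0.09 dy -0.70 | bar 494 -196 psi 7.6 Fx 514
41  yaw 0.00  dx 0.09 dy -0.70 | bar 496 -210 psi 7.6 Fx 516
42  yaw -0.00  dx 0.09 dy -0.70 | bar 498 -224 psi 7.6 Fx 518
43  yaw -0.00  dx 0.09 dy -0.70 | bar 500 -238 psi 7.6 Fx 520
44  yaw -0.00  dx 0.09 dy -0.70 | bar 502 -252 psi 7.6 Fx 521
45  yaw -0.00  dx 0.09 dy -0.70 | bar 504 -266 psi 7.6 Fx 523
46  yaw -0.00  dx 0.09 dy -0.70 | bar 506 -280 psi 7.6 Fx 525
47  yaw -0.00  dx 0.09 dy -0.70 | bar 507 -294 psi 7.6 Fx 527
```

{"name": "drive_tool", "arguments": {"commands": [[0,0,0.2,-0.23,-0.1,0,5],[0,0,0.36,-0.4,-0.2,0,5],[0,0,0.51,-0.56,-0.33,0,5],[0,0,0.62,-0.66,-0.49,0,5],[0,0,0.63,-0.64,-0.63,0,5],[0,0,0.51,-0.49,-0.67,0,5],[0,0,0.38,-0.34,-0.7,0,5],[0,0,0.25,-0.19,-0.71,0,5]]}}

```text
clock: 12.55
eef_pos: [0.5023, 0.2677, 0.1226]
orientation: [[-0.998, -0.057, 0.001], [-0.057, 0.998, 0.003], [-0.001, 0.003, -1.0]]
force: [-0.2, 2.3, 5.0]
grip_width: 0.0116
gripper_force: 19.9
```

{"name": "drive_tool", "arguments": {"commands": [[0,0,0.13,-0.07,-0.71,0,5],[0,0,0.09,-0.03,-0.71,0,5],[0,0,0.05,0,-0.5,0,5],[0,0,0,0,0,0,5]]}}

```text
clock: 12.88
eef_pos: [0.5015, 0.2242, 0.1223]
orientation: [[-0.997, -0.081, 0.0], [-0.081, 0.997, -0.003], [0.0, -0.003, -1.0]]
force: [-1.5, -2.6, 9.5]
grip_width: 0.0111
gripper_force: 19.8
```

```bash
python3 -c "
from h import *
s=ctrl.observe();print(s['clock'],s['eef_pos'],s['qpos'].round(1),s['orientation'].round(3),s['force'],s['ft_torque'])
t=optics.snapshot('top');b=optics.snapshot('side');cv2.imwrite('pics/top2.png',t);cv2.imwrite('pics/side2.png',b)
cv2.imwrite('pics/c4.png',np.hstack([crop(t,200,180,133,150,3),crop(b,250,120,133,150,3)]))
"
```

```text
12.8833 [0.50151982 0.2241765  0.12230093] [-18.   44.5 -18.6 108.3  25.6  31.4  40.9] [[-0.997 -0.081  0.   ]
 [-0.081  0.997 -0.003]
 [ 0.    -0.003 -1.   ]] [-1.52392267 -2.63508107  9.51475262] [-0.29960081  0.16508825  0.00253737]
```

View pics/c4.png

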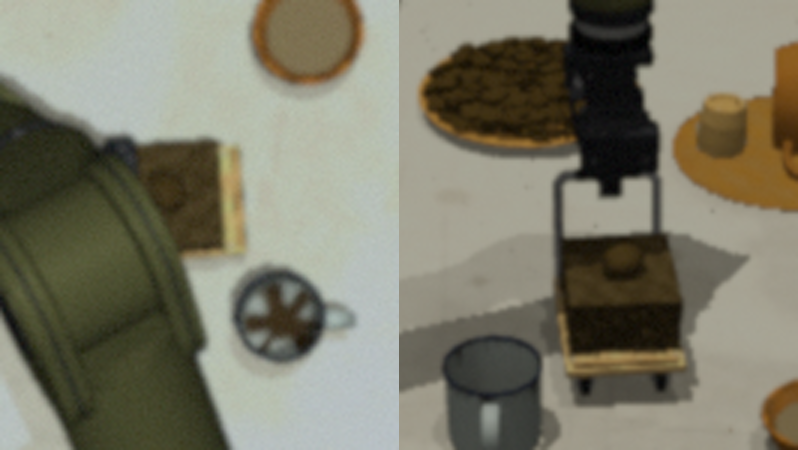

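Both crops show the lump centred on the block. The deck front corners are at top-crop pixels (242,143) and (245,253). The mug and bowl are clear.

```bash
python3 - <<'E'
from h import *
T=lambda u,v:(200+(u+.5)/3-.5,180+(v+.5)/3-.5)
S=lambda u,v:(250+(u-398.5)/3-.5,120+(v+.5)/3-.5)
r=lambda p:np.round(np.asarray(p)*1000,1)
a,b=plane("top",T(240.5,143),.048),plane("top",T(245,254),.048);print(r(a),r(b),r((a+b)/2))
a,b=plane("side",S(684,351),.051),plane("side",S(566,357),.051);print("side cleat",r(a),r(b),r((a+b)/2))
a,b=plane("side",S(686,366),.036),plane("side",S(566,372),.036);print("side deck low",r(a),r(b),r((a+b)/2))
print("hoop side",r(two(T(120,152),S(610,178))))
# hoop leg tops at z .13 in the side view
a,b=plane("side",S(657,185),.135),plane("side",S(559,187),.135);print("legs",r(a),r(b),r((a+b)/2))
h=np.array([.081,-.997]);bar=np.array([501.5,224.2]);print("pred nose",bar+174*h,"F",bar+148*h)
E
```

```text
[566.9  53.6  48. ] [459.9  47.6  48. ] [513.4  50.6  48. ]
side cleat [565.6  69.6  51. ] [461.7  61.2  51. ] [513.7  65.4  51. ]
side deck low [567.9  67.7  36. ] [461.6  59.4  36. ] [514.8  63.6  36. ]
hoop side [517.9 150.9 182.6]
legs [545.9 214.7 135. ] [455.8 211.  135. ] [500.8 212.8 135. ]
pred nose [515.594  50.722] F [513.488  76.644]
```

```bash
python3 - <<'E'
from plan import *
s=np.r_[-76.6,-72,-64,-52,np.arange(-38,258,14)]
o,f,g=run((-76.6,512.5,.081),[(20,520.5,.04),(120,514,-.1),(265,503.5,.134),(450,528.3,.134)],s)
print(clear(o));table(o)
E
```

```text
{'mug': np.float64(15.318569583462441), 'bowl': np.float64(36.86405075961058), 'handle': np.float64(51.87835020814282)}
 0  yaw 0.03  dx -0.01 dy -0.23 | bar 500 219 psi 4.9 Fx 513
 1  yaw 0.05  dx -0.01 dy -0.40 | bar 500 211 psi 5.2 Fx 514
 2  yaw 0.04  dx 0.02 dy -0.60 | bar 501 199 psi 5.5 Fx 515
 3  yaw 0.01  dx 0.06 dy -0.70 | bar 502 185 psi 5.5 Fx 516
 4  yaw -0.04  dx 0.10 dy -0.70 | bar 504 171 psi 5.2 Fx 517
 5  yaw -0.09  dx 0.14 dy -0.69 | bar 507 158 psi 4.7 Fx 519
 6  yaw -0.13  dx 0.17 dy -0.69 | bar 510 144 psi 3.7 Fx 520
 7  yaw -0.18  dx 0.20 dy -0.69 | bar 514 130 psi 2.5 Fx 520
 8  yaw -0.35  dx 0.33 dy -0.69 | bar 521 116 psi 0.1 Fx 521
 9  yaw -0.32  dx 0.27 dy -0.71 | bar 526 102 psi -2.1 Fx 520
10  yaw -0.25  dx 0.18 dy -0.71 | bar 530 88 psi -3.8 Fx 520
11  yaw -0.18  dx 0.10 dy -0.71 | bar 532 73 psi -5.0 Fx 519
12  yaw -0.11  dx 0.03 dy -0.71 | bar 532 59 psi -5.8 Fx 517
13  yaw -0.04  dx -0.04 dy -0.70 | bar 531 45 psi -6.0 Fx 516
14  yaw 0.03  dx -0.10 dy -0.70 | bar 529 31 psi -5.9 Fx 514
15  yaw -0.13  dx 0.04 dy -0.71 | bar 530 17 psi -6.7 Fx 513
16  yaw -0.14  dx 0.03 dy -0.72 | bar 531 3 psi -7.7 Fx 511
17  yaw -0.06  dx -0.05 dy -0.71 | bar 530 -11 psi -8.1 Fx 509
18  yaw 0.02  dx -0.12 dy -0.70 | bar 528 -25 psi -7.9 Fx 507
19  yaw 0.11  dx -0.19 dy -0.69 | bar 524 -39 psi -7.2 Fx 505
20  yaw 0.19  dx -0.25 dy -0.68 | bar 519 -53 psi -5.9 Fx 504
21  yaw 0.27  dx -0.30 dy -0.68 | bar 513 -66 psi -4.0 Fx 502
22  yaw 0.36  dx -0.35 dy -0.68 | bar 506 -80 psi -1.6 Fx 502
23  yaw 0.44  dx -0.39 dy -0.70 | bar 498 -94 psi 1.4 Fx 502
24  yaw 0.52  dx -0.42 dy -0.73 | bar 489 -109 psi 5.0 Fx 503
```

{"name": "drive_tool", "arguments": {"commands": [[0,0,0.03,-0.01,-0.23,0.02,5],[0,0,0.05,-0.01,-0.4,0,5],[0,0,0.04,0.02,-0.6,0,5],[0,0,0.01,0.06,-0.7,0,5],[0,0,-0.04,0.1,-0.7,0,5],[0,0,-0.09,0.14,-0.69,0,5],[0,0,-0.13,0.17,-0.69,0,5],[0,0,-0.18,0.2,-0.69,0,5]]}}

```text
clock: 13.65
eef_pos: [0.5146, 0.1332, 0.1224]
orientation: [[-0.999, -0.047, 0.0], [-0.047, 0.999, 0.001], [-0.0, 0.001, -1.0]]
force: [-2.7, 3.2, 6.9]
grip_width: 0.0112
gripper_force: 19.9
```

{"name": "drive_tool", "arguments": {"commands": [[0,0,-0.35,0.33,-0.69,0,5],[0,0,-0.32,0.27,-0.71,0,5],[0,0,-0.25,0.18,-0.71,0,5],[0,0,-0.18,0.1,-0.71,0,5],[0,0,-0.11,0.03,-0.71,0,5],[0,0,-0.04,-0.04,-0.7,0,5],[0,0,0.03,-0.1,-0.7,0,5],[0,0,-0.13,0.04,-0.71,0,5]]}}

```text
clock: 14.32
eef_pos: [0.531, 0.0203, 0.1225]
orientation: [[-0.993, 0.115, 0.001], [0.115, 0.993, 0.001], [-0.001, 0.001, -1.0]]
force: [-0.0, 2.6, 6.9]
grip_width: 0.0113
gripper_force: 19.9
```

```bash
python3 -c "
from h import *
s=ctrl.observe();print(s['clock'],s['eef_pos'],s['qpos'].round(1),s['orientation'].round(3),s['force'],s['ft_torque'])"
```

```text
14.3167 [0.53101417 0.02029737 0.1224951 ] [  3.7  43.5 -18.  111.5  26.   28.9  50.7] [[-0.993  0.115  0.001]
 [ 0.115  0.993  0.001]
 [-0.001  0.001 -1.   ]] [-3.23909641e-03  2.60057766e+00  6.92464255e+00] [ 0.54733846 -0.01973962  0.02086941]
```

{"name": "drive_tool", "arguments": {"commands": [[0,0,-0.14,0.03,-0.72,0,5],[0,0,-0.06,-0.05,-0.71,0,5],[0,0,0.02,-0.12,-0.7,0,5],[0,0,0.11,-0.19,-0.69,0,5],[0,0,0.19,-0.25,-0.68,0,5],[0,0,0.27,-0.3,-0.68,0,5],[0,0,0.18,-0.17,-0.34,0,5],[0,0,0,0,0,0,5]]}}

```text
clock: 14.98
eef_pos: [0.5092, -0.0737, 0.1224]
orientation: [[-0.999, 0.05, 0.0], [0.05, 0.999, -0.003], [-0.0, -0.003, -1.0]]
force: [1.4, -2.7, 6.3]
grip_width: 0.0115
gripper_force: 19.9
```

```bash
python3 -c "
from h import *
s=ctrl.observe();print(s['clock'],s['eef_pos'],s['qpos'].round(1),s['orientation'].round(3),s['force'],s['ft_torque'])
t=optics.snapshot('top');b=optics.snapshot('side');cv2.imwrite('pics/top3.png',t);cv2.imwrite('pics/side3.png',b)
cv2.imwrite('pics/c5.png',np.hstack([crop(t,340,180,133,150,3),crop(b,250,230,133,150,3)]))
"
```

```text
14.9833 [ 0.50923694 -0.07371273  0.12238174] [ 14.9  42.8 -19.5 114.3  29.7  27.7  60.7] [[-0.999  0.05   0.   ]
 [ 0.05   0.999 -0.003]
 [-0.    -0.003 -1.   ]] [ 1.36568452 -2.69103928  6.26121528] [-0.30094796 -0.20941291  0.12034596]
```

View pics/c5.png

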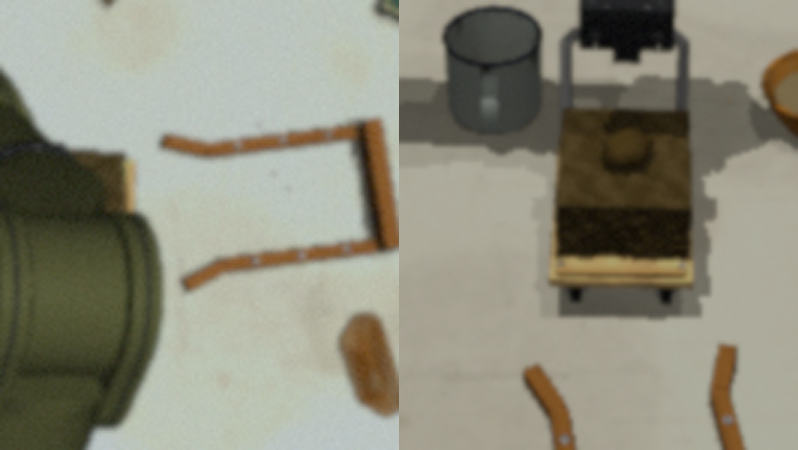

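The lump is aboard and the mug and bowl were not touched. In the side crop the deck front spans (550,281) to (693,283), ahead of the rails' mouth, so I measure it there.

```bash
python3 - <<'E'
from plan import *
S=lambda u,v:(250+(u-398.5)/3-.5,230+(v+.5)/3-.5)
T=lambda u,v:(340+(u+.5)/3-.5,180+(v+.5)/3-.5)
r=lambda p:np.round(np.asarray(p)*1000,1)
a,b=plane("side",S(693.5,283),.036),plane("side",S(549.5,283),.036);print("deck low",r(a),r(b),r((a+b)/2))
a,b=plane("side",S(690,257),.051),plane("side",S(553,256),.051);print("cleat",r(a),r(b),r((a+b)/2))
print("top corner",r(plane("top",T(135,156),.048)), r(plane("top",T(134,212),.048)))
a,b=plane("side",S(666,299),.0),plane("side",S(576,299),.0);print("wheels",r(a),r(b),r((a+b)/2))
h=np.array([-.05,-.9987]);bar=np.array([509.2,-73.7]);F=bar+148*h;l=np.array([-h[1],h[0]]);print("pred nose",bar+174*h,"F",F)
F=F-1.5*l
s=np.r_[-F[1],np.array([226,233,242,254,268,282,296])]
s=s[s>=-F[1]]
o,f,g=run((-F[1],F[0],-.05),[(275,521.6+.134*(275-400),.134),(450,528.3,.134)],s)
print(F);table(o)
E
```

```text
deck low [ 555.4 -240.2   36. ] [ 449.3 -238.7   36. ] [ 502.3 -239.5   36. ]
cleat [ 552.9 -228.3   51. ] [ 451.9 -226.    51. ] [ 502.4 -227.1   51. ]
top corner [ 556.6 -248.3   48. ] [ 502.5 -246.8   48. ]
wheels [ 537.1 -220.6    0. ] [ 468.9 -219.7    0. ] [ 503.  -220.1    0. ]
pred nose [ 500.5    -247.4738] F [ 501.8    -221.5076]
[ 500.30195 -221.4326 ]
 0  yaw 0.30  dx -0.27 dy -0.22 | bar 502 -78 psi -0.8 Fx 500
 1  yaw 0.40  dx -0.35 dy -0.35 | bar 495 -85 psi 1.9 Fx 500
 2  yaw 0.40  dx -0.33 dy -0.47 | bar 489 -94 psi 4.7 Fx 501
 3  yaw 0.34  dx -0.24 dy -0.63 | bar 484 -107 psi 7.0 Fx 502
 4  yaw 0.13  dx -0.02 dy -0.72 | bar 483 -121 psi 7.9 Fx 504
 5  yaw -0.04  dx 0.13 dy -0.69 | bar 486 -135 psi 7.6 Fx 506
 6  yaw -0.00  dx 0.09 dy -0.70 | bar 488 -149 psi 7.6 Fx 508
```

{"name": "drive_tool", "arguments": {"commands": [[0,0,0.3,-0.27,-0.22,0,5],[0,0,0.4,-0.37,-0.35,0,5],[0,0,0.4,-0.36,-0.47,0,5],[0,0,0.34,-0.26,-0.63,0,5],[0,0,0.13,-0.02,-0.72,0,5],[0,0,-0.04,0.13,-0.69,0,5],[0,0,0,0.09,-0.7,0,5],[0,0,0,0.07,-0.5,0,5]]}}

```text
clock: 15.75
eef_pos: [0.4898, -0.1567, 0.1224]
orientation: [[-0.991, -0.136, 0.0], [-0.136, 0.991, -0.001], [-0.0, -0.001, -1.0]]
force: [-0.1, 1.8, 7.9]
grip_width: 0.0115
gripper_force: 20.1
```

{"name": "drive_tool", "arguments": {"commands": [[0,0,0,0.04,-0.3,0,5],[0,0,0,0,0,0,5]]}}

```text
clock: 15.92
eef_pos: [0.4908, -0.1642, 0.1224]
orientation: [[-0.991, -0.134, 0.001], [-0.134, 0.991, -0.003], [-0.0, -0.003, -1.0]]
force: [1.2, -0.9, 6.5]
grip_width: 0.011
gripper_force: 20.1
```

```bash
python3 -c "
from h import *
s=ctrl.observe();print(s['clock'],s['eef_pos'],s['qpos'].round(1),s['orientation'].round(3),s['force'],s['ft_torque'])
t=optics.snapshot('top');b=optics.snapshot('side');cv2.imwrite('pics/top4.png',t);cv2.imwrite('pics/side4.png',b)
cv2.imwrite('pics/c6.png',np.hstack([crop(t,365,190,100,100,4),crop(b,280,300,100,120,4)[:400]]) if 0 else crop(b,260,280,140,150,4)[:600,:800])
"
```

```text
15.9167 [ 0.49077152 -0.16422305  0.12238083] [ 27.8  43.5 -23.9 113.7  34.5  29.8  76.9] [[-0.991 -0.134  0.001]
 [-0.134  0.991 -0.003]
 [-0.    -0.003 -1.   ]] [ 1.24576003 -0.91730648  6.46331848] [-0.14627554 -0.19244442  0.21343457]
```

View pics/c6.png

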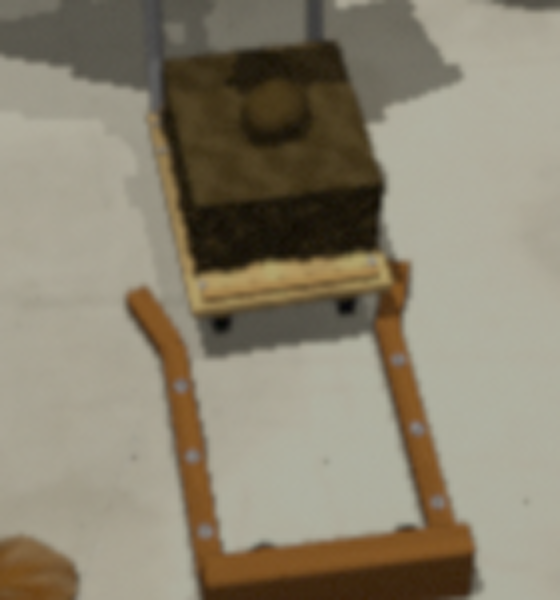

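The caddy is entering the bay with its front wheels at crop pixels (221,328) and (346,310). The lump is aboard. I'll check its alignment with the dock axis.

```bash
python3 - <<'E'
from h import *
S=lambda u,v:(260+(u+.5)/4-.5,280+(v+.5)/4-.5)
r=lambda p:np.round(np.asarray(p)*1000,1)
def rep(nm,a,b):
    m=(a+b)/2*1000;d=a-b
    ax=521.6-.134*(m[1]+400)
    print(nm,r(a),r(b),r(m),"offset perp",round((m[0]-ax)*.991,1),"psi",np.degrees(np.arctan2(d[1],d[0])).round(2))
rep("wheels",plane("side",S(346,312),0),plane("side",S(221,330),0))
rep("decklow",plane("side",S(393,287),.036),plane("side",S(198,314),.036))
rep("cleat",plane("side",S(383,253),.051),plane("side",S(195,272),.051))
rep("blocktop",plane("side",S(382,184),.102),plane("side",S(188,211),.102))
rep("bar legs",plane("side",S(315,35),.06),plane("side",S(157,105),.06))
bar=np.array([490.8,-164.2]);print("bar perp",(bar[0]-(521.6-.134*(bar[1]+400)))*.991)
E
```

```text
wheels [ 549.1 -305.7    0. ] [ 481.6 -317.3    0. ] [ 515317.7 -311489.5       0. ] offset perp 5.5 psi 9.74
decklow [ 571.4 -321.2   36. ] [ 469.2 -338.2   36. ] [ 520293.1 -329669.5   36000. ] offset perp 8.0 psi 9.44
cleat [ 566.1 -311.1   51. ] [ 467.7 -323.    51. ] [ 516935.4 -317071.5   51000. ] offset perp 6.4 psi 6.88
blocktop [ 563.1 -311.7  102. ] [ 464.2 -329.4  102. ] [ 513655.1 -320524.   102000. ] offset perp 2.7 psi 10.13
bar legs [ 538.1 -148.    60. ] [ 447.2 -206.2   60. ] [ 492657.  -177053.5   60000. ] offset perp 0.9 psi 32.61
bar perp 0.7900251999999754
```

```bash
cat > fin.py <<'E'
from plan import *
def go(F,sk,pk,ds,L=148):
    pts=[];fx,fs=F[0],-F[1];bs=np.interp
    fine=np.arange(fs,ds[-1]+.01,.25);p=np.radians(np.interp(fine,sk,pk))
    x=fx+np.r_[0,np.cumsum(np.tan((p[1:]+p[:-1])/2)*.25)]
    o=[]
    for s in ds:
        i=np.argmin(abs(fine-s));o.append([x[i]-L*np.sin(p[i]),-(s-L*np.cos(p[i])),p[i],x[i]])
    o=np.array(o)
    for s,q in zip(ds,o): q[3]=(q[3]-(521.6+.134*(s-400)))*.991
    table(o)
E
python3 - <<'E'
from fin import *
go((515.2,-310.2),[310.2,318,364,386,450],[9.5,3.1,3.1,7.65,7.65],[310.2,312,314.2,318,326,336,346,356,364,370,376,381,386,392])
E
```

```text
0  yaw -0.21  dx 0.20 dy -0.06 | bar 495 -165 psi 8.1 Fx 6
 1  yaw -0.27  dx 0.25 dy -0.08 | bar 500 -167 psi 6.2 Fx 6
 2  yaw -0.45  dx 0.41 dy -0.16 | bar 508 -170 psi 3.1 Fx 5
 3  yaw -0.01  dx 0.03 dy -0.40 | bar 508 -178 psi 3.1 Fx 5
 4  yaw 0.00  dx 0.03 dy -0.50 | bar 509 -188 psi 3.1 Fx 4
 5  yaw 0.00  dx 0.03 dy -0.50 | bar 510 -198 psi 3.1 Fx 3
 6  yaw 0.00  dx 0.03 dy -0.50 | bar 510 -208 psi 3.1 Fx 2
 7  yaw 0.00  dx 0.02 dy -0.40 | bar 511 -216 psi 3.1 Fx 2
 8  yaw 0.18  dx -0.14 dy -0.31 | bar 508 -222 psi 4.3 Fx 1
 9  yaw 0.18  dx -0.13 dy -0.31 | bar 505 -229 psi 5.6 Fx 1
10  yaw 0.15  dx -0.11 dy -0.26 | bar 503 -234 psi 6.6 Fx 1
11  yaw 0.15  dx -0.10 dy -0.27 | bar 501 -239 psi 7.6 Fx 1
12  yaw 0.00  dx 0.04 dy -0.30 | bar 502 -245 psi 7.7 Fx 1
```

{"name": "drive_tool", "arguments": {"commands": [[0,0,-0.21,0.2,-0.06,0,5],[0,0,-0.27,0.25,-0.08,0,5],[0,0,-0.45,0.41,-0.16,0,5],[0,0,-0.01,0.03,-0.4,0,5],[0,0,0,0.03,-0.5,0,5],[0,0,0,0.03,-0.5,0,5],[0,0,0,0.02,-0.3,0,5],[0,0,0,0,0,0,5]]}}

```text
clock: 16.68
eef_pos: [0.5105, -0.2043, 0.1224]
orientation: [[-1.0, -0.021, 0.001], [-0.021, 1.0, -0.003], [-0.001, -0.003, -1.0]]
force: [1.6, -1.5, 5.4]
grip_width: 0.0112
gripper_force: 20.0
```

```bash
python3 -c "
from h import *
s=ctrl.observe();print(s['clock'],s['eef_pos'],s['orientation'].round(3),s['force'],s['ft_torque'])
b=optics.snapshot('side');cv2.imwrite('pics/side5.png',b)
cv2.imwrite('pics/c7.png',crop(b,260,290,140,145,4))
"
```

```text
16.6833 [ 0.51045597 -0.20427813  0.12242612] [[-1.    -0.021  0.001]
 [-0.021  1.    -0.003]
 [-0.001 -0.003 -1.   ]] [ 1.62839126 -1.47423844  5.42754602] [-0.206201   -0.32574035  0.10222901]
```

View pics/c7.png

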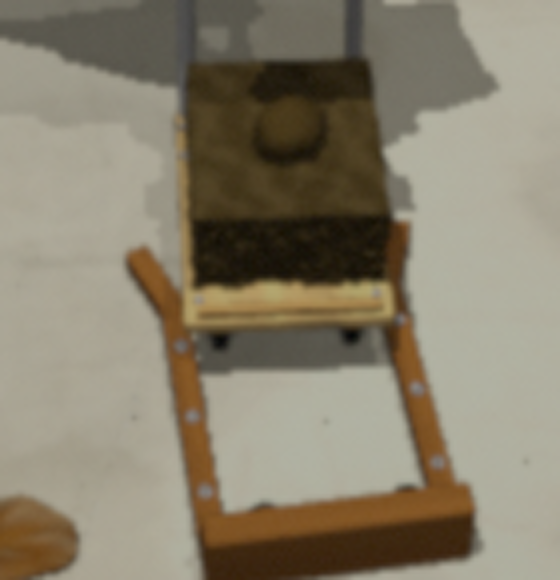

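The front wheels are at crop pixels (221,347) and (351,340), between the rails. The lump is aboard.

```bash
python3 - <<'E'
from fin import *
S=lambda u,v:(260+(u+.5)/4-.5,290+(v+.5)/4-.5)
r=lambda p:np.round(np.asarray(p)*1000,1)
def rep(nm,a,b):
    m=(a+b)/2*1000;d=a-b
    print(nm,r(a),r(b),m.round(1),"perp",round((m[0]-(521.6-.134*(m[1]+400)))*.991,1),"psi",np.degrees(np.arctan2(d[1],d[0])).round(2))
rep("wheels",plane("side",S(351,342),0),plane("side",S(221,350),0))
rep("decklow",plane("side",S(394,321),.036),plane("side",S(184,329),.036))
rep("cleat",plane("side",S(383,285),.051),plane("side",S(192,290),.051))
rep("blocktop",plane("side",S(388,217),.102),plane("side",S(190,219),.102))
bar=np.array([510.5,-204.3]);print("bar perp",(bar[0]-(521.6-.134*(bar[1]+400)))*.991)
for p in(2,3.1,4):
    q=np.radians(p);F=bar+148*np.array([np.sin(q),-np.cos(q)]);print(p,F,"perp",(F[0]-(521.6-.134*(F[1]+400)))*.991)
E
```

```text
wheels [ 548.8 -353.8    0. ] [ 481.  -357.9    0. ] [ 514.9 -355.9    0. ] perp -0.8 psi 3.5
decklow [ 568.1 -371.    36. ] [ 461.9 -374.5   36. ] [ 515.  -372.7   36. ] perp -2.9 psi 1.84
cleat [ 562.5 -360.4   51. ] [ 466.  -362.2   51. ] [ 514.3 -361.3   51. ] perp -2.1 psi 1.04
blocktop [ 562.4 -362.   102. ] [ 465.1 -361.9  102. ] [ 513.7 -362.   102. ] perp -2.7 psi -0.07
bar perp 14.98768579999996
2 [ 515.66512551 -352.2098424 ] perp 0.4647855708526141
3.1 [ 518.50366432 -352.08342721] perp 3.294564710154752
4 [ 520.82395811 -351.93947944] perp 5.6130912585532196
```

```bash
python3 - <<'E'
from fin import *
go((515.3,-352.2),[352.2,362,450],[1.9,7.65,7.65],[352.2,354,356.5,359,362,367,374,382,390,398,406,414,422])
E
```

```text
0  yaw 0.15  dx -0.13 dy -0.10 | bar 508 -206 psi 2.9 Fx -0
 1  yaw 0.21  dx -0.18 dy -0.14 | bar 504 -209 psi 4.4 Fx -0
 2  yaw 0.21  dx -0.18 dy -0.14 | bar 501 -212 psi 5.9 Fx -0
 3  yaw 0.26  dx -0.21 dy -0.18 | bar 496 -215 psi 7.6 Fx -0
 4  yaw 0.00  dx 0.03 dy -0.25 | bar 497 -220 psi 7.7 Fx -0
 5  yaw 0.00  dx 0.05 dy -0.35 | bar 498 -227 psi 7.7 Fx -0
 6  yaw 0.00  dx 0.05 dy -0.40 | bar 499 -235 psi 7.7 Fx -0
 7  yaw 0.00  dx 0.05 dy -0.40 | bar 500 -243 psi 7.7 Fx -0
 8  yaw 0.00  dx 0.05 dy -0.40 | bar 501 -251 psi 7.7 Fx -0
 9  yaw 0.00  dx 0.05 dy -0.40 | bar 502 -259 psi 7.7 Fx -0
10  yaw 0.00  dx 0.05 dy -0.40 | bar 503 -267 psi 7.7 Fx -0
11  yaw 0.00  dx 0.05 dy -0.40 | bar 504 -275 psi 7.7 Fx -0
```

{"name": "drive_tool", "arguments": {"commands": [[0,0,0.15,-0.13,-0.1,0,5],[0,0,0.21,-0.18,-0.14,0,5],[0,0,0.21,-0.18,-0.14,0,5],[0,0,0.26,-0.21,-0.18,0,5],[0,0,0,0.03,-0.25,0,5],[0,0,0,0.05,-0.35,0,5],[0,0,0,0.04,-0.3,0,5],[0,0,0,0,0,0,5]]}}

```text
clock: 17.4
eef_pos: [0.4981, -0.2329, 0.1224]
orientation: [[-0.993, -0.121, 0.0], [-0.121, 0.993, -0.002], [0.0, -0.002, -1.0]]
force: [-0.1, -1.1, 7.6]
grip_width: 0.0114
gripper_force: 20.0
```

```bash
python3 -c "
from h import *
s=ctrl.observe();print(s['clock'],s['eef_pos'],s['orientation'].round(3),s['force'],s['ft_torque'])
b=optics.snapshot('side');cv2.imwrite('pics/side6.png',b)
cv2.imwrite('pics/c8.png',crop(b,260,290,140,145,4))
"
```

```text
17.4 [ 0.49810337 -0.23292081  0.12237436] [[-0.993 -0.121  0.   ]
 [-0.121  0.993 -0.002]
 [ 0.    -0.002 -1.   ]] [-0.14382185 -1.10529987  7.61199523] [-0.14832791 -0.09196111  0.1546206 ]
```

View pics/c8.png

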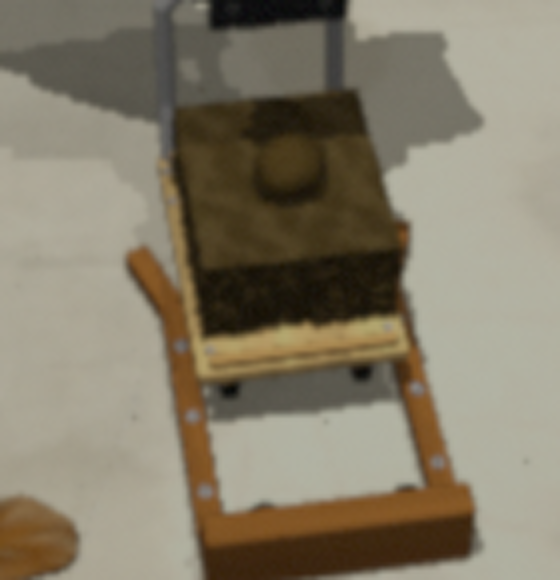

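The front edge is parallel to the stop (both slope about 0.12 in the picture) and the lump is aboard. I'll check the lateral offset numerically.

```bash
python3 - <<'E'
from h import *
S=lambda u,v:(260+(u+.5)/4-.5,290+(v+.5)/4-.5)
def rep(nm,a,b):
    m=(a+b)/2*1000;d=a-b
    print(nm,m.round(1),"perp",round((m[0]-(521.6-.134*(m[1]+400)))*.991,1),"psi",np.degrees(np.arctan2(d[1],d[0])).round(2))
rep("wheels",plane("side",S(362,379),0),plane("side",S(229,396),0))
rep("decklow",plane("side",S(409,353),.036),plane("side",S(200,379),.036))
rep("cleat",plane("side",S(397,318),.051),plane("side",S(202,337),.051))
for w in((-.034,-.38),(.034,-.38)):pass
y=-.40;ax=.5216
for off in(-.057-.007,-.05,.05,.057+.007):
    print("rail edge",off,(np.array(proj("side",[ax+off*1.009,y,.014]))-[259.9,289.9])*4)
E
```

```text
wheels [ 518.8 -382.9    0. ] perp -0.5 psi 8.02
decklow [ 521.9 -398.9   36. ] perp 0.4 psi 7.88
cleat [ 519.4 -387.3   51. ] perp -0.5 psi 6.14
rail edge -0.064 [173.32379505 397.30641962]
rail edge -0.05 [201.62575186 396.90303029]
rail edge 0.05 [402.9511726  394.03352809]
rail edge 0.064 [431.02087084 393.63344915]
```

{"name": "drive_tool", "arguments": {"commands": [[0,0,0,0.03,-0.2,0,5],[0,0,0,0.05,-0.35,0,5],[0,0,0,0.06,-0.4,0,5],[0,0,0,0.06,-0.4,0,5],[0,0,0,0.06,-0.4,0,5],[0,0,0,0.06,-0.4,0,5],[0,0,0,0.05,-0.35,0,5],[0,0,0,0.03,-0.2,0,5]]}}

```text
clock: 18.12
eef_pos: [0.5059, -0.286, 0.1224]
orientation: [[-0.993, -0.122, -0.001], [-0.122, 0.993, -0.001], [0.001, -0.001, -1.0]]
force: [-0.6, 1.4, 8.1]
grip_width: 0.0117
gripper_force: 19.9
```

{"name": "drive_tool", "arguments": {"commands": [[0,0,0,0.02,-0.12,0,5],[0,0,0,0.01,-0.1,0,5],[0,0,0,0.01,-0.1,0,5],[0,0,0,0.01,-0.1,0,5],[0,0,0,0.01,-0.1,0,5]]}}

```text
clock: 18.53
eef_pos: [0.5071, -0.2954, 0.1224]
orientation: [[-0.992, -0.123, -0.001], [-0.123, 0.992, -0.001], [0.001, -0.001, -1.0]]
force: [0.2, 2.0, 8.0]
grip_width: 0.0113
gripper_force: 20.0
```

Expected contact is 5–8 mm ahead, so I creep from here.

{"name": "drive_tool", "arguments": {"commands": [[0,0,0,0.01,-0.08,0,5],[0,0,0,0.01,-0.08,0,5],[0,0,0,0.01,-0.08,0,5],[0,0,0,0.01,-0.06,0,5]]}}

```text
clock: 18.87
eef_pos: [0.5079, -0.3015, 0.1224]
orientation: [[-0.992, -0.123, -0.001], [-0.123, 0.992, -0.001], [0.001, -0.001, -1.0]]
force: [-1.2, 0.6, 6.7]
grip_width: 0.0114
gripper_force: 20.0
```

{"name": "drive_tool", "arguments": {"commands": [[0,0,0,0.01,-0.06,0,5],[0,0,0,0.01,-0.06,0,5],[0,0,0,0,0,0,5]]}}

```text
clock: 19.12
eef_pos: [0.5083, -0.3043, 0.1224]
orientation: [[-0.992, -0.123, -0.001], [-0.123, 0.992, -0.001], [0.001, -0.001, -1.0]]
force: [0.0, -0.3, 7.4]
grip_width: 0.0111
gripper_force: 20.0
```

{"name": "drive_tool", "arguments": {"commands": [[0,0,0,0.01,-0.06,0,5],[0,0,0,0.01,-0.06,0,5],[0,0,0,0,0,0,5]]}}

```text
clock: 19.37
eef_pos: [0.5087, -0.3065, 0.1225]
orientation: [[-0.992, -0.123, -0.0], [-0.123, 0.992, -0.001], [0.001, -0.001, -1.0]]
force: [0.8, 0.6, 7.1]
grip_width: 0.0113
gripper_force: 20.0
```

{"name": "drive_tool", "arguments": {"commands": [[0,0,0,0.01,-0.06,0,5],[0,0,0,0.01,-0.06,0,5],[0,0,0,0,0,0,5]]}}

```text
clock: 19.62
eef_pos: [0.5096, -0.3068, 0.1225]
orientation: [[-0.992, -0.124, 0.0], [-0.124, 0.992, 0.002], [-0.0, 0.001, -1.0]]
force: [0.8, 4.4, 7.1]
grip_width: 0.0113
gripper_force: 19.9
```

{"name": "drive_tool", "arguments": {"commands": [[0,0,0,0.01,-0.04,0,5],[0,0,0,0,0,0,5],[0,0,0,0,0,0,5]]}}

```text
clock: 19.87
eef_pos: [0.5098, -0.3069, 0.1225]
orientation: [[-0.992, -0.125, -0.0], [-0.125, 0.992, 0.002], [-0.0, 0.002, -1.0]]
force: [-0.0, 4.8, 9.1]
grip_width: 0.0112
gripper_force: 19.9
```

```bash
python3 -c "
from h import *
s=ctrl.observe();print(s['clock'],s['eef_pos'],s['force'],s['ft_torque'])
b=optics.snapshot('side');cv2.imwrite('pics/side7.png',b)
cv2.imwrite('pics/c9.png',crop(b,260,310,140,125,4))
"
```

```text
19.8667 [ 0.50981578 -0.30688458  0.12248584] [-0.03525213  4.80492772  9.12278835] [1.11885587 0.02069471 0.10142864]
```

View pics/c9.png

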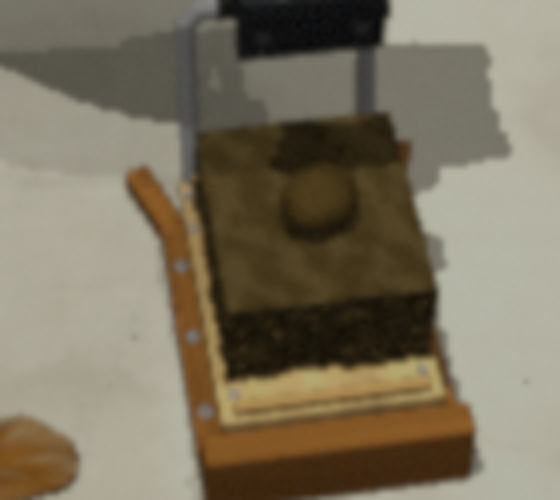

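The nose sits flush along the stop, straight and centred, with the lump aboard. Now I release the bar and retreat upward.

{"name": "drive_tool", "arguments": {"commands": [[0,0,0,0,0,0,13],[0,0,0,0,0,0,16],[0,0,0,0,0,0,22],[0,0,0,0,0,0,32],[0,0,0,0,0,0,40],[0,0,0,0,0,0,40],[0,0,0,0,0,0.3,40],[0,0,0,0,0,0.6,40]]}}

```text
clock: 20.58
eef_pos: [0.5092, -0.3083, 0.1393]
orientation: [[-0.992, -0.123, -0.003], [-0.123, 0.992, 0.001], [0.003, 0.001, -1.0]]
force: [-1.5, 0.4, 0.1]
grip_width: 0.0398
gripper_force: 0.0
```

{"name": "drive_tool", "arguments": {"commands": [[0,0,0,0,0,1,40],[0,0,0,0,0,1,40],[0,0,0,0,0,1,40],[0,0,0,0,0.5,1,40],[0,0,0,0,0.8,0.8,40],[0,0,0,0,0.8,0,40],[0,0,0,0,0.5,0,40],[0,0,0,0,0,0,40]]}}

```text
clock: 21.25
eef_pos: [0.5107, -0.2537, 0.2371]
orientation: [[-0.992, -0.127, 0.001], [-0.127, 0.992, 0.001], [-0.001, 0.001, -1.0]]
force: [0.6, -0.0, -0.7]
grip_width: 0.0398
gripper_force: 0.0
```

```bash
python3 -c "
from h import *
s=ctrl.observe();print(s['clock'],s['eef_pos'],s['force'])
b=optics.snapshot('side');t=optics.snapshot('top')
cv2.imwrite('pics/c10.png',np.hstack([crop(b,260,280,133,150,3),crop(t,360,190,133,150,3)]))
a=cv2.imread('pics/side7.png');d=cv2.absdiff(a[340:430,300:385],b[340:430,300:385]).astype(float);print('change',d.mean(),np.percentile(d,99))
"
```

```text
21.25 [ 0.51069322 -0.25374969  0.23708724] [ 0.60892354 -0.03483451 -0.70308956]
change 5.463442265795207 56.0
```

View pics/c10.png

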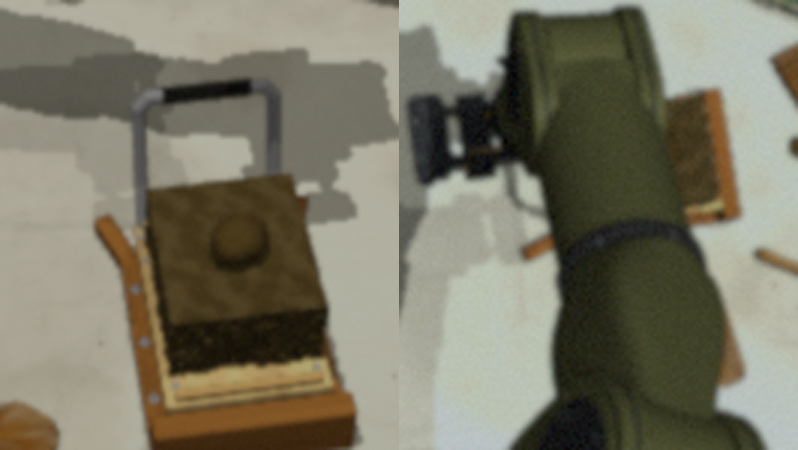

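The caddy is still home against the stop, straight, with the lump aboard and the gripper clear.

```bash
python3 -c "
from station import job
print(job.sign_off())"
```

```text
the job is handed in; nothing more can be done
None
```

The job is handed in at about 21 s of the 67 s: the lump is back on the clay block, and the caddy is parked straight and nose-first against the stop, clear of the mug and bowl; I never saw the castors directly, but the last 87 mm rolled was straight, so they should be trailing.

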